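Clear the light pad and hold the specimen tube level over it

ROBOT

A 6-joint arm with a two-finger parallel gripper is mounted at the origin on the work surface. World frame = base frame: x ahead of the robot, y to its left, z up, the work surface at z = 0. Lengths are in m, angles in rad, forces in N, time in s.
With the tool pointing down it reaches from about 0.325 to 0.775 m from the base axis. Payload 9.3 kg.
Tool frame: the origin (TCP) lies midway between the tips of the shut fingers; the grasp point (between the pads) lies manip.grip_depth behind it (manip.grip_depth is the distance from the TCP to the grasp point, in m); z points along the fingers, y is the direction in which the jaws open and shut (so a half turn about z gives the same grasp; the last joint's range is limited). The gripper opens to 85 mm and grips with 20 to 120 N. Pads are 22 mm wide; open, the fingers measure 114 mm over their backs; the gripper's body (76 mm by 85 mm) begins 54 mm behind the grasp point. The pads swing forward as they close: fully open they stand 13 mm farther back than shut.
Start: joints at [1.172, 0.259, 0.021, 1.334, 0, 1.418], TCP at [0.134, 0.533, 0.231] pointing down, gripper open.
Joint ranges: [-3.04, 3.04], [-0.91, 1.82], [-1.04, 1.36], [-1.92, 1.95], [-1.52, 1.45], [-3.14, 3.14]. Speed limits (rad/s): [2.22, 2.22, 2.79, 3.14, 3.14, 3.14].

INTERFACE

Orientations are given as a unit quaternion [x, y, z, w].
In Python, from plant import manip, hand, optics, job_done gives the robot as it stands. The module is installed in compiled form; this text tells all that it offers. Calls block until the motion is done:
- manip.move_to(position, orientation): joint-space move of the TCP to a pose.
- manip.line_to(position, speed=0.15, frame=None): straight line of the TCP; frame=None keeps the orientation; speed is the mean speed in m/s.
- manip.move_joints(angles): joint-space move.
- hand.command_gripper(opening): finger opening in m; the grip force is fixed at half the most; returns when the fingers have stopped.
- manip.pause(seconds).
- manip.solve_ik(position, orientation): joint angles nearest the present ones, or None.
- optics.capture(name): name is "side" or "top" or "wrist"; returns a dict with "img" (420x560x3 uint8, red, green, blue), "fx", "fy", "cx", "cy" (pixels), "extrinsics" (4x4, takes a point from camera to world coordinates). Camera axes: x right, y down, z forward; pixel columns grow to the right and rows downward; lengths in m; the calibration is good to about 2 mm. A picture is of the moment at which its call begins. There is no depth.
A pose or a line that the arm cannot do raises manip.MotionError and nothing moves.
- job_done(): hands the job in, once; it reports no verdict.
Readings, each from a call of its own:
- manip.get_clock(): time.
- manip.get_qpos(): joint angles.
- manip.get_dq(): joint speeds.
- manip.get_joint_torque(): joint torques, N m.
- manip.get_tcp_pos(): TCP position.
- manip.get_tool_rot(): TCP orientation.
- manip.get_force(): force on the tool from outside, world axes, zero at the start.
- manip.get_ft_torque(): the same for the moment, N m.
- manip.get_finger_gap(): finger opening in m.
Only numpy, scipy, OpenCV 4.12 (cv2) and the standard library are available. Lean on these libraries where they do the work, as an engineer would, in place of code of your own. Each camera call takes 0.05 s, during which the arm holds its last target. There are 200 camera calls.

TASK

Clear the light pad: put the yellow highlighter into the green stationery tray and the red slide mailer into the white labware tray. Then draw the orange-capped specimen tube out of its slanted holder, turn it level and keep holding it still, at least a hand's breadth (9 cm) above the middle of the light pad; finish while still holding it there, not letting go. Leave the green-capped tube in its place and do not disturb the bottle or the pink-lidded tip box.

Things in the scene. Friction and masses are not known exactly. Their poses are not given: they have to be found in the camera images.
- specimen: clear tube with orange cap, brown pod inside; loose, about 50 g, 116 long. Origin at its foot's centre, z along the tube to the cap: cone 0 to 14, body 30 diameter to 102, cap 35 diameter to 116. Starts in either sleeve of the holder, leaning 45 degrees, foot on the sleeve's floor; the sleeve's mouth is 55 along the tube. Draw it 60 or more along its axis to free it
- specimen_mid (a point): middle of the specimen tube: on its axis, 58 from the foot; same axes as the tube
- blank: the other tube in the holder, same size, green cap, empty; leave it where it is
- rack: fixed slanted tube holder: white base 150 (x) by 160 (y) by 6, two blue square sleeves at y = +45 and -45, each 58 long, 34 wide inside, 42 outside. Sleeves lean 45 degrees: their axis points up and along the holder's own +x, away from the robot. Origin: centre of the base's underside, on the bench
- mouth_left (a point): centre of the mouth of the sleeve on the holder's +y side, 67 above the bench; axes of the holder
- mouth_right (a point): centre of the mouth of the sleeve on the holder's -y side, 67 above the bench; axes of the holder
- pad: fixed light pad, black frame 200 by 200 by 10 with a white glowing plate on it, the top face 12 above the bench. Origin at the centre of its underside, z up
- pen: loose flat-sided highlighter, yellow with a black cap: 18 (x) by 120 (y, its length) by 14 high (a pocket clip on the cap adds 3), 30 g. Origin at the centre of its underside; starts lying flat on the light pad
- mailer: loose red slide mailer (a small closed plastic box) with a paper label: 28 (x) by 80 (y, its length) by 18 high, 40 g. Origin at the centre of its underside; starts lying flat on the light pad
- stationery_tray: fixed green open tray for stationery, 150 (x) by 200 (y) by 35 high, walls and floor about 4. Origin: centre of its underside. A divider at y = -64 shuts off a narrow section full of pens; the empty main section runs from y = -62 to +96, centre at y = +17. The two trays may change places
- labware_tray: fixed white open tray for labware, same shape, size and frame as the green one; its narrow section at y below -64 is full of red slide mailers, the empty main section is centred at y = +17
- bottle: loose amber reagent bottle, 56 diameter, 100 high, origin under its centre; bystander
- tipbox: loose white pipette-tip box with a pink lid, 87 (x) by 122 (y) by 62 high, origin under its centre; bystander

How it is judged:
By the outcome, as a careful person would: the job done as asked, in the order asked, and still so for the second after the job is handed in, while the arm keeps its last pose, push and grip.
It also fails if it takes over 58 s, if anything falls off the work surface, if the arm or the gripper's body presses on something with over 40 N, if the wrist force passes 120 N, or if a joint passes its speed limit or range.

## Working session

There is one attempt and no reset: what is moved stays moved. The work goes in short steps, each a Python script; the robot and the scene stay as the last script left them, time stands still between calls to the robot, and variables do not carry over. Pictures are saved under pics/ and viewed, about 8 in all and at most 12, crops included, and the job is handed in when it is done.

```bash
mkdir -p pics; python3 - <<'E'
from plant import manip, hand, optics
import cv2, pickle
d={}
for n in ("top","side"):
    c=optics.capture(n); d[n]=c
    cv2.imwrite(f"pics/{n}0.png",cv2.cvtColor(c["img"],cv2.COLOR_RGB2BGR))
    print(n,c["fx"],c["fy"],c["cx"],c["cy"],c["extrinsics"].round(3).tolist())
pickle.dump(d,open("cap0.pkl","wb"))
print(manip.grip_depth,manip.get_clock(),manip.get_tool_rot(),manip.get_tcp_pos())
E
```

```text
top 526.2617198234941 526.2617198234941 277.6333274068321 207.09683712650826 [[-0.012, -0.986, 0.164, 0.39], [-1.0, 0.011, -0.002, 0.097], [0.0, -0.164, -0.986, 1.352], [0.0, 0.0, 0.0, 1.0]]
side 452.0362808875315 452.0362808875315 282.3841342645161 203.3489785949667 [[0.9, -0.312, 0.303, 0.21], [-0.435, -0.648, 0.625, -0.725], [0.001, -0.695, -0.719, 0.985], [0.0, 0.0, 0.0, 1.0]]
0.0187 0.1 [ 1.22584224e-01  9.92457945e-01 -5.57905310e-04 -1.56439933e-04] [0.13373526 0.53323097 0.23074861]
```

View pics/top0.png

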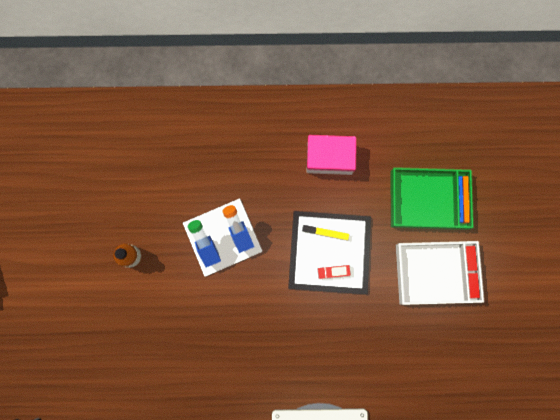

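View pics/side0.png

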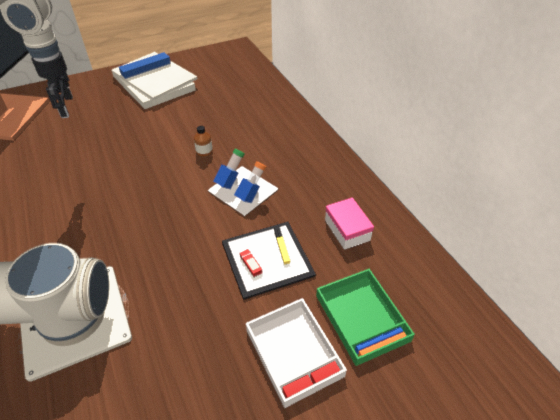

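```bash
cat > h.py <<'E'
import numpy as np, cv2
def ray(c,uv):
    E=np.array(c["extrinsics"]); d=E[:3,:3]@np.array([(uv[0]-c["cx"])/c["fx"],(uv[1]-c["cy"])/c["fy"],1.])
    return E[:3,3],d/np.linalg.norm(d)
def onz(c,uv,z):
    o,d=ray(c,uv); return o+d*(z-o[2])/d[2]
def tri(c1,u1,c2,u2):
    (a,d),(b,e)=ray(c1,u1),ray(c2,u2)
    s=np.linalg.lstsq(np.c_[d,-e],b-a,rcond=None)[0]
    p,q=a+d*s[0],b+e*s[1]; return (p+q)/2,np.linalg.norm(p-q)
def mask(c,lo,hi,roi=None):
    m=cv2.inRange(cv2.cvtColor(c["img"],cv2.COLOR_RGB2HSV),np.array(lo),np.array(hi))
    if roi: x0,y0,x1,y1=roi; k=np.zeros_like(m); k[y0:y1,x0:x1]=255; m&=k
    return m
def big(m):
    return max(cv2.findContours(m,cv2.RETR_EXTERNAL,cv2.CHAIN_APPROX_NONE)[0],key=cv2.contourArea)
def cen(ct):
    M=cv2.moments(ct); return np.array([M["m10"],M["m01"]])/M["m00"]
def rect(c,ct,z):
    """min-area rectangle in world xy of a contour lying at height z: centre, (long,short), yaw of long side's angle"""
    w=np.array([onz(c,p[0],z)[:2] for p in ct]); (x,y),(a,b),t=cv2.minAreaRect((w*1000).astype(np.float32))
    if a<b: a,b,t=b,a,t+90
    return np.array([x,y])/1000,(a,b),(t+90)%180-90
E
python3 - <<'E'
import pickle; from h import *
d=pickle.load(open("cap0.pkl","rb")); T,S=d["top"],d["side"]
OR=([5,150,110],[16,255,255]); GR=([45,110,50],[85,255,255])
for n,col,rt,rs in (("orange",OR,(220,195,245,222),(250,155,270,178)),("green",GR,(183,215,207,238),(228,145,248,162))):
    a,b=big(mask(T,*col,rt)),big(mask(S,*col,rs))
    print(n,cen(a),cen(b),cv2.contourArea(a),cv2.contourArea(b),tri(T,cen(a),S,cen(b)), "onz",onz(T,cen(a),.105))
# pad
gray=T["img"].max(2)
blk=mask(T,[0,0,0],[180,255,60],(280,200,380,300)); ct=big(blk); print("pad",rect(T,ct,.010))
wp=mask(T,[0,0,170],[180,60,255],(296,216,366,290)); ct=cv2.convexHull(big(wp)); print("plate",rect(T,ct,.012))
ins=np.zeros_like(wp); cv2.fillConvexPoly(ins,ct,255); ins=cv2.erode(ins,np.ones((5,5)))
obj=ins&mask(T,[0,90,0],[180,255,255])|ins&mask(T,[0,0,0],[180,255,110])
for ct in cv2.findContours(obj,cv2.RETR_EXTERNAL,cv2.CHAIN_APPROX_NONE)[0]:
    if cv2.contourArea(ct)>40: print("obj",cen(ct),rect(T,ct,.028))
ye=big(mask(T,[22,120,110],[36,255,255],(296,216,366,290)));print("yellow",rect(T,ye,.026))
print("green tray",rect(T,big(mask(T,*GR,(380,155,480,240))),.033))
print("white tray",rect(T,cv2.convexHull(big(mask(T,[0,0,130],[180,50,255],(385,232,495,315)))),.033))
b=mask(T,[0,0,140],[180,50,255],(175,195,270,280)); ct=cv2.convexHull(big(b)); print("base",rect(T,ct,.006))
print("tipbox",rect(T,big(mask(T,[150,120,120],[178,255,255],(300,125,365,180))),.062))
E
```

```text
orange [229.80052493 198.18503937] [259.92424242 164.8030303 ] 127.0 66.0 (array([0.6062196 , 0.2121313 , 0.10357218]), np.float64(0.029879214029054135)) onz [0.62069058 0.20858438 0.105     ]
green [194.56352765 225.9431988 ] [238.24154589 152.25120773] 111.5 34.5 (array([0.55408416, 0.29241301, 0.10575263]), np.float64(0.00012051452628504235)) onz [0.55424227 0.29251703 0.105     ]
pad (array([0.58912506, 0.04897345]), (9.350177764892578, 5.03179407119751), -56.791072845458984)
plate (array([ 0.49699979, -0.03832251]), (172.06031799316406, 171.19674682617188), -4.792472839355469)
obj [321.12461059 272.68535826] (array([ 0.44222736, -0.01305769]), (24.948379516601562, 15.013748168945312), -1.3864364624023438)
obj [335.90116279 271.41085271] (array([ 0.44645819, -0.05460139]), (60.55277633666992, 26.569576263427734), -84.36486387252808)
obj [326.21292776 232.35234474] (array([ 0.54466449, -0.02681928]), (117.26822662353516, 17.531782150268555), 77.92009735107422)
yellow (array([ 0.54172986, -0.04306503]), (84.7084732055664, 16.051511764526367), 77.94280242919922)
green tray (array([ 0.62922137, -0.29928342]), (207.28353881835938, 155.4098358154297), 87.53417205810547)
white tray (array([ 0.44064551, -0.30705389]), (209.73020935058594, 152.81346130371094), -89.10108321905136)
base (array([0.5385766 , 0.23684586]), (161.20936584472656, 151.87014770507812), -67.18035316467285)
tipbox (array([ 0.74365619, -0.04429301]), (124.18659973144531, 91.42169952392578), 87.93335723876953)
```

```bash
cat >> h.py <<'E'
from scipy.spatial.transform import Rotation as R
def quat(z,y):
    z,y=np.array(z,float),np.array(y,float); z/=np.linalg.norm(z); y-=z*(y@z); y/=np.linalg.norm(y)
    return R.from_matrix(np.c_[np.cross(y,z),y,z]).as_quat()
def pick(manip,p,z,y):
    """of the two equal grasps, the one with the smaller last-joint travel"""
    o=[]
    for s in (1,-1):
        q=quat(z,s*np.array(y)); j=manip.solve_ik(list(p),q.tolist())
        if j is not None: o.append((abs(j[5]),s,q.tolist(),np.round(j,2)))
    return min(o,key=lambda t:t[0]) if o else None
def ax(deg): return np.array([np.cos(np.radians(deg)),np.sin(np.radians(deg)),0])
E
python3 - <<'E'
import pickle; from h import *; from plant import manip
d=pickle.load(open("cap0.pkl","rb")); T,S=d["top"],d["side"]
OR=([5,200,170],[16,255,255])
a,b=big(mask(T,*OR,(220,202,242,222))),big(mask(S,*OR,(250,155,270,178)))
print("orange",cen(a),cen(b),cv2.contourArea(a),cv2.contourArea(b),tri(T,cen(a),S,cen(b)))
wp=mask(T,[0,0,170],[180,60,255],(296,216,366,290)); ins=np.zeros_like(wp); cv2.fillConvexPoly(ins,cv2.convexHull(big(wp)),255)
red=cv2.morphologyEx(cv2.erode(ins,np.ones((5,5)))&mask(T,[0,90,0],[180,255,255],(300,255,366,290)),cv2.MORPH_CLOSE,np.ones((5,5)))
print("mailer",rect(T,cv2.convexHull(np.vstack(cv2.findContours(red,0,1)[0])),.030))
D=[0,0,-1]; B=np.array([.5386,.2368,0]); X,Y=ax(22.8),ax(112.8); a=(X+[0,0,1])/2**.5; zt=(X-[0,0,1])/2**.5
M=B+.0358*X-.045*Y; M[2]=.105; print("cap pred",M)
g=M-a*.029   # 80 along
for n,p,z,y in (("pen",[.5447,-.0268,.015],D,ax(-12.1)),("penup",[.5447,-.0268,.2],D,ax(-12.1)),("ptray",[.63,-.282,.01],D,ax(-2.5)),
 ("ml",[.445,-.043,.016],D,ax(5.6)),("mtray",[.441,-.29,.012],D,ax(.9)),("spec",g+zt*.0187,zt,Y),("specpre",g+zt*(.0187-.1),zt,Y),
 ("specup",g+a*.08+zt*.0187,zt,Y),("final",[.497,-.038,.15],D,Y),("final2",[.497,-.038,.15],D,ax(90))): print(n,np.round(p,3),pick(manip,p,z,y))
E
```

```text
Traceback (most recent call last):
  File "h.py", line 16, in big
    return max(cv2.findContours(m,cv2.RETR_EXTERNAL,cv2.CHAIN_APPROX_NONE)[0],key=cv2.contourArea)
ValueError: max() iterable argument is empty
```

```bash
cat > m.py <<'E'
import pickle; from h import *; from plant import manip
d=pickle.load(open("cap0.pkl","rb")); T,S=d["top"],d["side"]
for c,u,v in ((T,231,212),(S,259,167)): print(cv2.cvtColor(c["img"],cv2.COLOR_RGB2HSV)[v-1:v+2,u].tolist())
def orange(c,roi):
    m=mask(c,[0,140,150],[20,255,255],roi); ct=big(m); return cen(ct),cv2.contourArea(ct)
(a,A),(b,Bq)=orange(T,(220,202,242,222)),orange(S,(248,155,270,178))
print("orange",a,A,b,Bq,tri(T,a,S,b))
wp=mask(T,[0,0,170],[180,60,255],(296,216,366,290)); ins=np.zeros_like(wp); cv2.fillConvexPoly(ins,cv2.convexHull(big(wp)),255)
red=cv2.morphologyEx(cv2.erode(ins,np.ones((5,5)))&mask(T,[0,90,0],[180,255,255],(300,255,366,290)),cv2.MORPH_CLOSE,np.ones((5,5)))
print("mailer",rect(T,cv2.convexHull(np.vstack(cv2.findContours(red,0,1)[0])),.030))
D=[0,0,-1]; B=np.array([.5386,.2368,0]); X,Y=ax(22.8),ax(112.8); a=(X+[0,0,1])/2**.5; zt=(X-[0,0,1])/2**.5
M=B+.0358*X-.045*Y; M[2]=.105; print("cap pred",M)
g=M-a*.029   # 80 along
for n,p,z,y in (("pen",[.5447,-.0268,.015],D,ax(-12.1)),("penup",[.5447,-.0268,.2],D,ax(-12.1)),("ptray",[.63,-.282,.01],D,ax(-2.5)),
 ("ml",[.445,-.043,.016],D,ax(5.6)),("mtray",[.441,-.29,.012],D,ax(.9)),("spec",g+zt*.0187,zt,Y),("specpre",g+zt*(.0187-.1),zt,Y),
 ("specup",g+a*.08+zt*.0187,zt,Y),("final",[.497,-.038,.15],D,Y),("final2",[.497,-.038,.15],D,ax(90))): print(n,np.round(p,3),pick(manip,p,z,y))
E
python3 m.py
```

```text
[[14, 229, 238], [13, 230, 231], [13, 224, 216]]
[[11, 185, 208], [11, 170, 204], [10, 121, 198]]
orange [229.32173913 211.07391304] 115.0 [259.5993266  164.78451178] 49.5 (array([0.58859283, 0.20945528, 0.10759977]), np.float64(0.0004988095712755518))
mailer (array([ 0.44544357, -0.04495995]), (79.37923431396484, 26.529449462890625), -84.36486911773682)
cap pred [0.5890409  0.20918922 0.105     ]
pen [ 0.545 -0.027  0.015] (np.float64(1.5626735956986835), -1, [-0.6286419637186887, 0.7776948511157258, 0.0, 0.0], array([-0.2 ,  0.4 , -0.36,  0.81,  0.  , -1.56]))
penup [ 0.545 -0.027  0.2  ] (np.float64(1.5626735956986835), -1, [-0.6286419637186887, 0.7776948511157258, 0.0, 0.0], array([-0.2 ,  0.26, -0.05,  1.25,  0.  , -1.56]))
ptray [ 0.63  -0.282  0.01 ] (np.float64(1.072141083576847), 1, [0.7223639620597555, 0.6915130557822693, 0.0, 0.0], array([-0.54,  0.62,  0.02,  0.98,  0.  ,  1.07]))
ml [ 0.445 -0.043  0.016] (np.float64(1.18862627617367), 1, [0.6717205893229902, 0.74080459628675, 0.0, 0.0], array([-0.28,  0.27, -0.58,  0.72,  0.  ,  1.19]))
mtray [ 0.441 -0.29   0.012] (np.
[... 360 characters left out ...]
 (np.float64(0.255053907794621), 1, [-0.18261157122689128, 0.9056524745438064, 0.07564018944843888, 0.37513353775279884], array([ 0.04, -0.03, -0.91, -0.06,  0.25, -0.26]))
specup [0.634 0.228 0.128] (np.float64(0.1832090906496795), 1, [-0.18261157122689128, 0.9056524745438064, 0.07564018944843888, 0.37513353775279884], array([ 0.14,  0.2 , -0.7 , -0.09,  0.18, -0.18]))
final [ 0.497 -0.038  0.15 ] (np.float64(0.6427615283844346), 1, [-0.19765734037912608, 0.9802711746217218, 0.0, 0.0], array([-0.24,  0.21, -0.26,  1.1 ,  0.  , -0.64]))
final2 [ 0.497 -0.038  0.15 ] (np.float64(0.24482645892972732), 1, [3.061616997868383e-17, 1.0, 0.0, 0.0], array([-0.24,  0.21, -0.26,  1.1 ,  0.  , -0.24]))
```

```bash
cat > pp.py <<'E'
from plant import manip, hand, optics; from h import *
D=[0,0,-1]
def pp(p,yaw,z,t,tyaw,tz,w):
    q=quat(D,ax(yaw)).tolist(); qt=quat(D,ax(tyaw)).tolist()
    hand.command_gripper(w+.03)
    manip.move_to([*p,.16],q); manip.line_to([*p,z],.15)
    hand.command_gripper(w-.01); print("gap",manip.get_finger_gap())
    manip.line_to([*p,.15],.2); print("gap",manip.get_finger_gap())
    manip.move_to([*t,.15],qt); manip.line_to([*t,tz],.15)
    hand.command_gripper(w+.025); manip.line_to([*t,.15],.25)
    print(manip.get_clock(),manip.get_force())
E
python3 - <<'E'
from pp import *
manip.move_to([.5447,-.0268,.22],quat(D,ax(-12.1)).tolist())
pp([.5447,-.0268],-12.1,.015,[.63,-.282],-2.5,.010,.018)
E
```

```text
gap 0.016460775057669453
gap 0.016053265977485145
8.9167 [0.88003248 0.03668426 0.33148181]
```

```bash
python3 - <<'E'
from pp import *
pp([.4454,-.0445],5.6,.016,[.441,-.29],.9,.012,.028)
manip.move_to([.45,.1,.25],quat(D,ax(22.8)).tolist())
c=optics.capture("top"); cv2.imwrite("pics/top1.png",cv2.resize(cv2.cvtColor(c["img"][140:330,160:500],cv2.COLOR_RGB2BGR),None,fx=2.3,fy=2.3))
print(manip.get_clock())
E
```

```text
gap 0.026454947485051894
gap 0.026326050974541527
15.7833 [ 0.22451753  0.61779807 -0.01814018]
17.325
```

View pics/top1.png

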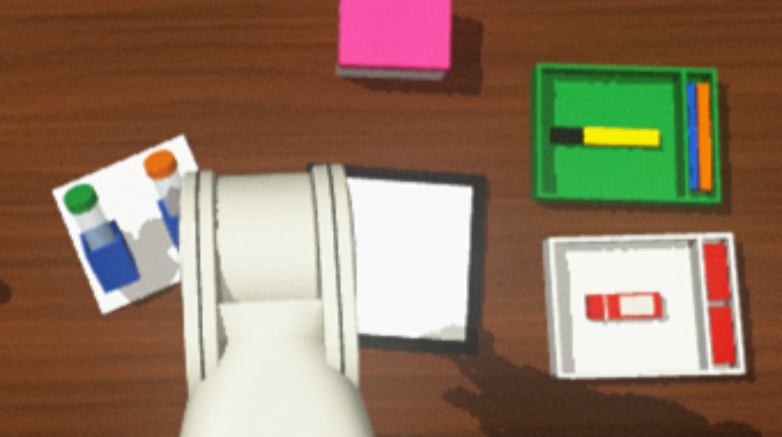

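```bash
python3 - <<'E'
from pp import *
X,Y=ax(22.8),ax(112.8); a=(X+[0,0,1])/2**.5; zt=(X-[0,0,1])/2**.5
M=np.array([.5889,.2093,.1055]); g=M-a*.029+zt*.0187; q=quat(zt,Y).tolist(); L=lambda p:[float(v) for v in p]
hand.command_gripper(.062)
manip.move_to(L(g-zt*.1),q); manip.line_to(L(g),.12)
f0=manip.get_force(); hand.command_gripper(.02); print("gap",manip.get_finger_gap(),f0,manip.get_force())
manip.line_to(L(g+a*.08),.08); print("gap",manip.get_finger_gap(),manip.get_force(),manip.get_clock())
c=optics.capture("side"); cv2.imwrite("pics/side1.png",cv2.resize(cv2.cvtColor(c["img"][80:360,140:460],cv2.COLOR_RGB2BGR),None,fx=2,fy=2))
E
```

```text
gap 0.028366031800749866 [-0.12025578  0.81286091 -0.81758001] [-2.55635799 -1.1499325   4.70415882]
gap 0.027603590538991356 [-0.10650619  0.93963188 -1.57977357] 21.4333
```

View pics/side1.png

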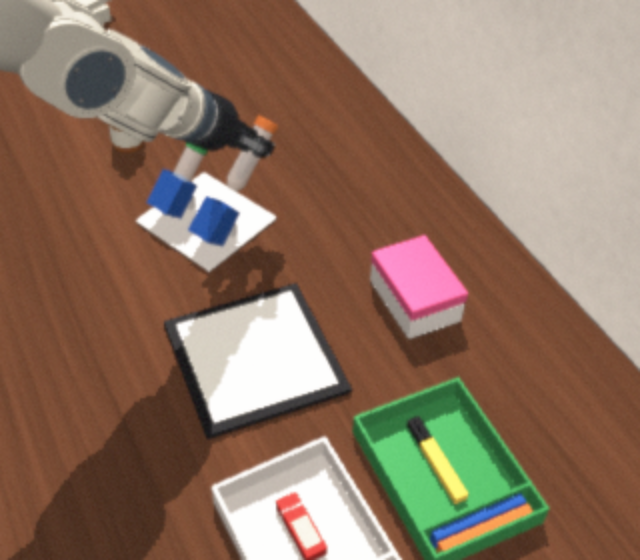

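The side view shows the orange-capped tube (crop 250,155) clear of its sleeve (213,220) and in the jaws. The green-capped tube is still seated at (190,155), and the trays hold the pen and mailer.

```bash
python3 - <<'E'
from pp import *
p=manip.get_tcp_pos(); manip.line_to([float(p[0]),float(p[1]),float(p[2])+.06],.15)
manip.move_to([.497+.022,-.038,.18],quat(D,ax(90)).tolist()); manip.pause(.5)
print("gap",manip.get_finger_gap(),manip.get_tcp_pos(),manip.get_tool_rot(),manip.get_dq().round(4) if hasattr(manip.get_dq(),'round') else manip.get_dq(),manip.get_clock())
T,S=optics.capture("top"),optics.capture("side")
im=lambda c,r,f: cv2.resize(cv2.cvtColor(c["img"][r[1]:r[3],r[0]:r[2]],cv2.COLOR_RGB2BGR),None,fx=f,fy=f)
cv2.imwrite("pics/side2.png",im(S,(160,100,440,310),2.8)); cv2.imwrite("pics/top2.png",im(T,(100,120,500,310),2))
E
```

```text
gap 0.027604877202712243 [ 0.51902086 -0.03780159  0.18006646] [-1.86707450e-04  9.99999973e-01 -1.81199303e-05  1.38224585e-04] [-0.0045  0.0017  0.0018  0.0025 -0.0004 -0.    ] 23.6083
```

View pics/side2.png

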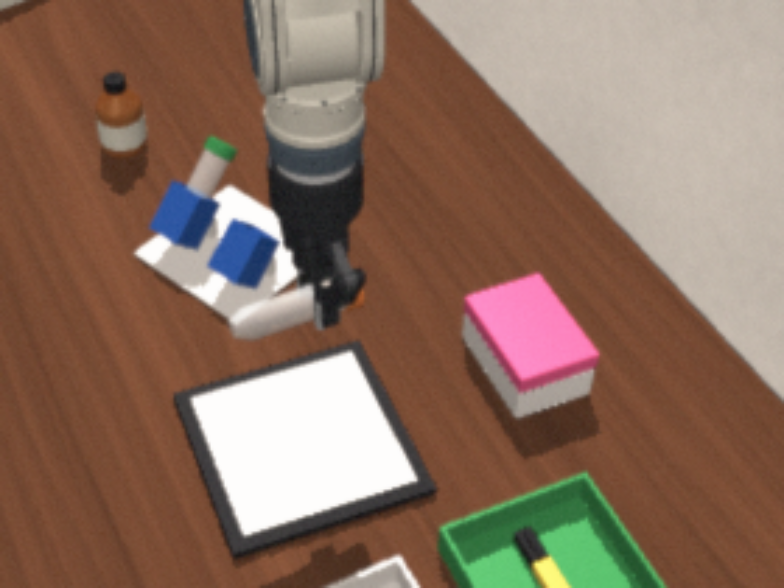

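View pics/top2.png

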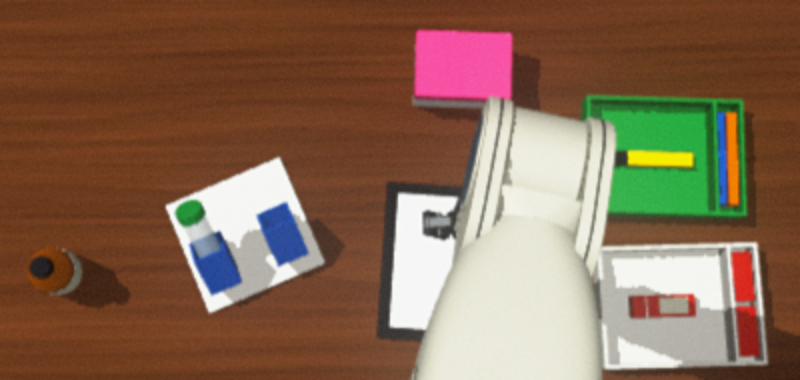

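```bash
python3 - <<'E'
from pp import *
S=optics.capture("side"); E=np.linalg.inv(np.array(S["extrinsics"]))
def proj(p):
    v=E[:3,:3]@p+E[:3,3]; return np.array([S["fx"]*v[0]/v[2]+S["cx"],S["fy"]*v[1]/v[2]+S["cy"]])
for z in (0,): 
  for s in (0,.014,.05,.109,.116): print(s,proj(np.array([.439+s,-.038,.199])).round(1))
# tube silhouette: low-saturation bright, left of the fingers
ct=big(mask(S,[0,0,120],[180,70,255],(236,196,275,224))); print(cv2.boundingRect(ct),cen(ct),cv2.fitLine(ct,cv2.DIST_L2,0,.01,.01).ravel())
print("foot, vertical-plane fix:",[tri(S,(242.5,216.5),S,(242.5,216.5))[1]])
o,d=ray(S,(242.5,216.5)); t=(-.038-o[1])/d[1]; print(o+t*d)
o1=big(mask(S,[0,140,130],[20,255,255],(280,196,296,214))); print("cap",cen(o1),cv2.contourArea(o1))
cv2.imwrite("pics/z.png",cv2.resize(cv2.cvtColor(S["img"][190:235,225:310],cv2.COLOR_RGB2BGR),None,fx=8,fy=8,interpolation=0))
E
```

```text
0 [242.6 216.1]
0.014 [248.1 214.2]
0.05 [262.  209.3]
0.109 [284.2 201.7]
0.116 [286.8 200.8]
(236, 196, 36, 25) [253.41687835 208.17132374] [ 9.9949604e-01 -3.1743996e-02  2.5389380e+02  2.0675221e+02]
foot, vertical-plane fix: [np.float64(0.0)]
[ 0.43864575 -0.038       0.19763802]
cap [288.41666667 206.27777778] 6.0
```

View pics/z.png

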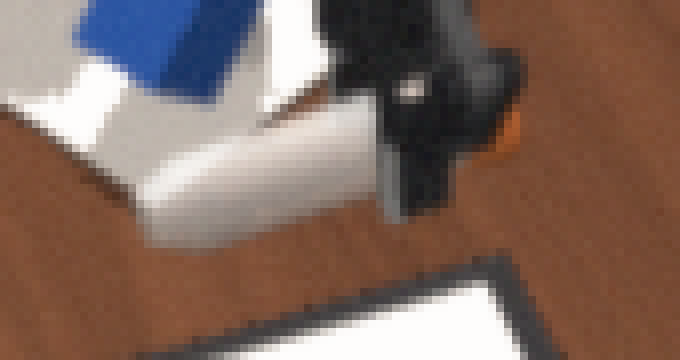

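```bash
cat > lvl.py <<'E'
from pp import *
from scipy.optimize import least_squares
def level():
    """pitch (deg, + = cap up) and axis height at mid from the tube's lower outline in the side view"""
    S=optics.capture("side"); Ex=np.array(S["extrinsics"]); E=np.linalg.inv(Ex); C=Ex[:3,3]
    g=cv2.cvtColor(S["img"],cv2.COLOR_RGB2HSV)[:,:,1].astype(float)   # saturation: tube low, wood high
    pts=[]
    for u in range(251,271):
        v0=216.1-.33*(u-242.6); rows=np.arange(int(v0),int(v0)+14); s=g[rows,u]
        th=(s[:3].mean()+s[-4:].mean())/2; i=int(np.argmax(s>th)); pts.append((u,rows[i]-1+(th-s[i-1])/(s[i]-s[i-1])))
    pts=np.array(pts)
    def res(x):
        a=np.array([np.cos(x[0]),0,np.sin(x[0])]); m=np.array([.497,-.038,x[1]])
        w=C-m; w-=a*(w@a); D=np.linalg.norm(w); w/=D; n=np.cross(a,w); n*=-np.sign(n[2])
        k=.015/D; off=.015*(k*w+np.sqrt(1-k*k)*n)
        P=(E[:3,:3]@np.array([m+a*t+off for t in (-.04,.02)]).T).T+E[:3,3]
        uv=P[:,:2]/P[:,2:]*[S["fx"],S["fy"]]+[S["cx"],S["cy"]]
        return uv[0,1]+(pts[:,0]-uv[0,0])*(uv[1,1]-uv[0,1])/(uv[1,0]-uv[0,0])-pts[:,1]
    r=least_squares(res,[0,.199],x_scale=[.1,.01]); return np.degrees(r.x[0]),r.x[1],np.abs(r.fun).max(),np.polyfit(pts[:,0],pts[:,1],1)[0]
E
python3 -c "
from lvl import *
print(level(),level())"
```

```text
(np.float64(-0.6008943876174268), np.float64(0.1955589055596737), np.float64(0.15683121248360976), np.float64(-0.3437997091754441)) (np.float64(-0.9287114406545107), np.float64(0.19542817802250134), np.float64(0.1860313304727299), np.float64(-0.33952951453008445))
```

```bash
python3 -c "
from plant import *
print(manip.get_finger_gap(),manip.get_dq(),manip.get_clock()); job_done()"
```

```text
0.028381291140183142 [-1.39286987e-03 -1.97400369e-04 -9.07606329e-04  9.49958752e-04
 -6.85474058e-04 -3.65681421e-05] 23.8583
the job is handed in; nothing more can be done
```

The job is handed in at about 24 s on the robot's clock, with the arm still holding the orange-capped tube over the light pad. No verdict was reported.

- **Highlighter and mailer:** the yellow highlighter went into the main section of the green tray, then the red mailer into the main section of the white one. The pictures afterwards show both there and the pad clear.
- **Specimen tube:** I gripped it about 80 mm up from the foot, drew it 80 mm along its axis, turned it level and stopped with its middle over the centre of the pad.
- **Height and level:** the side view puts the tube's axis about 0.195 m above the bench, so its underside is about 17 cm above the pad. It measures 0.6 to 0.9° off level, cap end slightly low. The axis came out 3 to 4 mm lower than the arm's pose implies.
- **Grip:** the finger gap was steady at about 28 mm, and the joint speeds were near zero.
- **Left alone:** in the last pictures the green-capped tube is still in its sleeve, and the bottle and tip box look unmoved; I did not re-measure them.
- **Disagreements:** reading the zoomed picture by eye first suggested a 2 to 4° tilt. The fit to the tube's lower edge (within 0.2 pixel) did not bear that out, so I left the angle as it was. Only the tube's lower edge was fitted; I compared the upper edge by eye.

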